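# Mark both ends of a sample bar

## Task

Mark both ends of the stepped metal bar on the spring-loaded end marker: hold the bar low and square to the marker and press the middle of its wide end against the marking head until the head is pushed right in, then draw back, turn the bar end for end and press its narrow end in the same way. Afterwards leave the bar lying flat on the table, clear of the marking head, and do not knock the tape measure, the masking tape roll or the stapler about.

Things in the scene. Friction and masses are not known exactly. Their poses are not given: they have to be found in the camera images.
- bar_grip (a point): centre of the wide part of the loose bar, where it is best grasped, half-way up (20 mm above the underside). The bar is plain aluminium, 140 mm long, 40 mm high, 0.3 to 0.5 kg. The wide part is 100 mm long and 40 mm wide; the tongue at the other end is 40 mm long and 22 mm wide. x runs along the bar towards the narrow end, y across it, z up. The wide end face is 50 mm from this point along -x, the narrow end face 90 mm along +x
- bar_wide_end (a point): centre of the bar's wide end face (40 x 40 mm), 20 mm above its underside; x runs along the bar towards the narrow end
- bar_narrow_end (a point): centre of the bar's narrow end face (22 mm wide, 40 mm high), 20 mm above its underside; x runs along the bar towards the narrow end
- bar: the bar itself; origin on its underside, half-way along its 140 mm; x towards the narrow end
- marker_fixture: the end marker, fixed to the table: a 100 x 100 x 8 mm dark plate with a grey housing 56 mm wide, up to 52 mm high, and a dark bent bracket behind it up to 64 mm high. Origin under the plate's centre, z up; its front, with the marking head, looks along its -x (roughly to the robot's right)
- head_face (a point): middle of the front face of the marking head, a black square pad 30 x 30 mm standing upright, 22 mm above the table; with the head out it is 72 mm from the fixture's origin along the fixture's -x, 22 mm in front of the plate's edge. Moves with the head
- marker_head (a joint): how far the marking head is pushed in (m): 0 out, 0.012 fully in, against a spring of about 2 N at first and 8 N fully in; it springs back out by itself. 0.008 or more makes a mark
- tape_measure: blue pocket tape measure standing on edge, 36 x 74 x 63 mm high; origin under its centre; a bystander
- masking_tape: roll of tan masking tape lying flat, 96 mm across, 25 mm high; origin under its centre; a bystander
- stapler: blue stapler, 32 x 124 x 36 mm high; origin under its centre; a bystander

How it is judged:
By the outcome, as a careful person would: the job done as asked, in the order asked, and still so for the second after the job is handed in, with the robot touching nothing.
It also fails if it takes over 72 s, if anything falls off the work surface, if the arm or the gripper's body presses on something with over 40 N, if the wrist force passes 120 N, or if a joint passes its speed limit or range.

## Robot

A 6-joint arm with a two-finger parallel gripper is mounted at the origin on a cart in front of the work surface, level with it; the furniture and walls round the work are solid. World frame = base frame: x ahead of the robot, y to its left, z up, the work surface at z = 0. Lengths are in m, angles in degrees, forces in N, time in s.
With the tool pointing down it reaches from about 0.35 to 0.975 m from the base axis. Payload 4.9 kg.
Tool frame: the origin (TCP) lies at the very end of the fingers, on their centre line; the grasp point (between the pads) lies 19 mm behind it; z points along the fingers, y is the line along which they close (so a half turn about z gives the same grasp; the last joint's range is limited). The gripper opens to 85 mm and grips with 20 to 120 N. Pads are 22 mm wide; open, the fingers measure 114 mm over their backs; the gripper's body (76 mm by 85 mm) begins 54 mm behind the grasp point. The pads swing forward as they close: fully open they stand 13 mm farther back than shut.
Start: joints at [-75.115, 3.019, 92.412, -0, 84.569, -6.818], TCP at [0.231, -0.581, 0.201] pointing down, gripper open.
Joint ranges: [-172.51, 172.51], [-57.92, 126.97], [3.15, 148.05], [-58.71, 238.71], [5.1, 150.11], [-179.66, 179.66]. Speed limits (degrees/s): [147.25, 147.25, 180, 180, 180, 180].

## Interface

Orientations are given as [roll, pitch, yaw] about the fixed x, y, z axes, in that order (R = Rz(yaw) Ry(pitch) Rx(roll)).
In Python, from cell import state, snapshot, calibration, close_job gives the robot as it stands. The module is installed in compiled form; this text tells all that it offers.
- The arm moves only by the shell command python3 -m creep 'ROWS' [FORCE]. ROWS is JSON, a list of rows, each an object with "turn": the turn, a rotation vector about the world's x, y, z in rad, a list of three; "slide": the shift along the world's x, y, z in mm, a list of three; "gripper": the gripper command: -1 is fully open, 1 is shut, values between are in proportion. In form: [{"turn": [wx, wy, wz], "slide": [dx, dy, dz], "gripper": gripper}, ...]. A call has 1 to 10 rows; each row is the pose to reach, as a shift and turn from the pose commanded when the call began; what a row does not reach only later rows make up. A row lasts 1/8 s, in which the tool goes at most 62.5 mm and 10.7 degrees, less where a joint would pass 70% of its speed; a pose out of reach is approached as far as the arm can. A call with a gripper value outside its range is refused whole. The fingers move at their own pace and stop on an object; FORCE is the grip in N (left out, the last holds). Time passes only in rows, so rows that repeat a pose let the fingers close. It gives the time, the measured TCP pose, the force, the opening and the grip force at its end, in the units of the state.
- state(): the state, without advancing time (a new reading comes with each control period).
- snapshot(name): name is "scene" or "side" or "wrist"; returns the picture (420x560x3 uint8, red, green, blue); there is no depth.
- calibration(name): a dict with "fovy" (degrees; the focal length in pixels is half the picture's height over the tangent of half this angle, whatever the lens; pixels are square), "cx", "cy" (the principal point, pixels), "dist" ([k1, k2, p1, p2, k3] as OpenCV has them; the pictures are not rectified), "extrinsics" (4x4, takes a point from camera to world coordinates). Camera axes: x right, y up, looking along -z (the intrinsics and any distortion apply to the point x, -y, -z); pixel columns grow to the right and rows downward; lengths in m; the calibration is good to about 2 mm. A picture is of the moment at which its call begins: read the wrist's pose just before it. calibration takes no time and is no camera call; for the wrist camera it gives the pose at the moment of the call.
- close_job(): hands the job in; it is judged then, once.
The state is a dict: "time": time; "joint_pos": joint angles; "qd": joint speeds; "tau": joint torques, N m; "eef_pos": TCP position; "tool_rot": TCP orientation; "contact_force": force on the tool from outside, world axes, zero at the start; "wrist_torque": the same for the moment, N m; "finger_gap": finger opening in m; "gripper_force": force on a finger pad.
Only numpy, scipy, OpenCV 4.12 (cv2) and the standard library are available. Lean on these libraries where they do the work, as an engineer would, in place of code of your own. Each camera call takes 0.05 s, during which the arm holds its last target. There are 200 camera calls.

## Working session

There is one attempt and no reset: what is moved stays moved. The work goes in short steps, Python scripts to look and compute and a shell command to move; the robot and the scene stay as the last step left them, time stands still between calls to the robot, and variables do not carry over. Pictures are saved under pics/ and viewed, at most 10 in all, crops included, and the job is handed in when it is done.

```bash
mkdir -p pics
cat > h.py <<'E'
import numpy as np, cv2
from cell import *
def K(c):
    f=210/np.tan(np.radians(c['fovy'])/2); return np.array([[f,0,c['cx']],[0,f,c['cy']],[0,0,1]])
def ray(c,uv):
    p=cv2.undistortPoints(np.array(uv,float).reshape(-1,1,2),K(c),np.array(c['dist'])).reshape(-1,2)
    E=np.array(c['extrinsics']); d=np.c_[p[:,0],-p[:,1],-np.ones(len(p))]@E[:3,:3].T
    return E[:3,3],d
def onz(c,uv,z):
    o,d=ray(c,uv); return o+d*((z-o[2])/d[:,2])[:,None]
def proj(c,P):
    E=np.array(c['extrinsics']); q=(np.array(P,float).reshape(-1,3)-E[:3,3])@E[:3,:3]; q=q*[1,-1,-1]
    return cv2.projectPoints(q,np.zeros(3),np.zeros(3),K(c),np.array(c['dist']))[0].reshape(-1,2)
E
python3 - <<'E'
from h import *
s=state(); print(s)
for n in('scene','side'):
    c=calibration(n); im=snapshot(n); cv2.imwrite(f'pics/{n}0.png',im[:,:,::-1]); print(n,c)
E
```

```text
{'time': 0.0, 'joint_pos': array([-7.51148208e+01,  3.05641929e+00,  9.24918454e+01,  1.00604705e-04,
        8.45684579e+01, -6.81766620e+00]), 'qd': array([-0.04684049, -0.10059535, -0.04111626, -0.0830145 , -0.03912857,
        0.0371532 ]), 'tau': array([ 1.11934543e-03, -3.93682730e+01, -3.70177388e+01, -7.12612518e-05,
        6.93030597e-03,  5.95954432e-06]), 'eef_pos': array([ 0.23095078, -0.58003152,  0.19987474]), 'tool_rot': array([-1.79884115e+02, -1.39555622e-02,  2.17028216e+01]), 'contact_force': array([-0.22735274, -0.02492679,  0.11023829]), 'wrist_torque': array([-0.01445266, -0.04220304, -0.03206724]), 'gripper_force': 0.0, 'finger_gap': 0.08541876899320748}
scene {'fovy': 45.177806966364805, 'cx': 287.72602840191854, 'cy': 209.4421148886127, 'dist': array([-0.13922468,  0.        ,  0.        ,  0.        ,  0.        ]), 'extrinsics': array([[-0.74676958,  0.52179438, -0.41239038,  0.00243086],
       [-0.66506447, -0.58125654,  0.46886041,  0.56964608],
       [ 0.00494412,  0.62439688,  0.7810916 ,  1.07939765],
       [ 0.        ,  0.        ,  0.        ,  1.        ]])}
side {'fovy': 51.82353823447914, 'cx': 277.32504498692913, 'cy': 212.07630215688974, 'dist': array([-0.04144725,  0.        ,  0.        ,  0.        ,  0.        ]), 'extrinsics': array([[ 0.99931083, -0.02912807,  0.02300907,  0.58044827],
       [ 0.03619121,  0.62679414, -0.77834395, -0.84705984],
       [ 0.00824971,  0.77864026,  0.62741635,  0.69849843],
       [ 0.        ,  0.        ,  0.        ,  1.        ]])}
```

View pics/scene0.png

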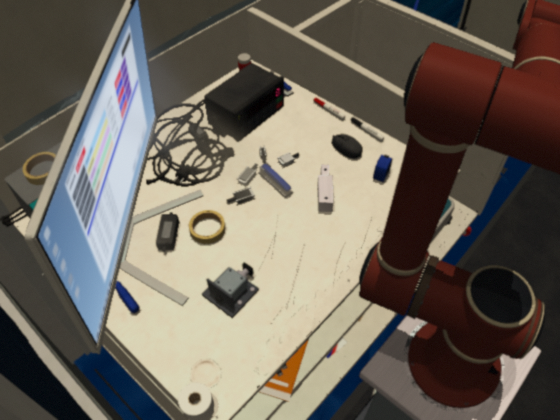

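View pics/side0.png

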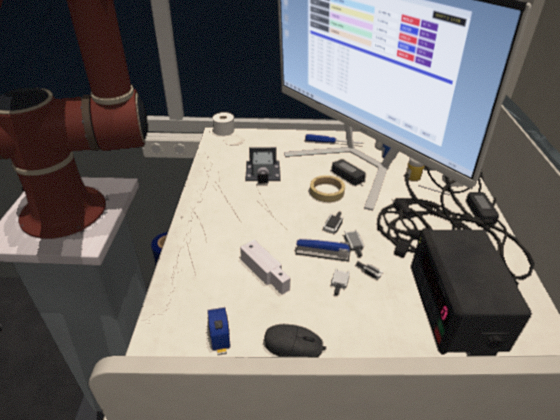

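Run:
```python
import cv2,numpy as np
a=cv2.imread('pics/scene0.png');b=cv2.imread('pics/side0.png')
r=lambda i,x,y:cv2.resize(i[y:y+60,x:x+80],(400,300),interpolation=cv2.INTER_CUBIC)
cv2.imwrite('pics/crop0.png',np.vstack([np.hstack([r(a,285,158),r(b,225,233)]),np.hstack([r(a,193,255),r(b,223,136)])]))
```

```text
(no output)
```

View pics/crop0.png

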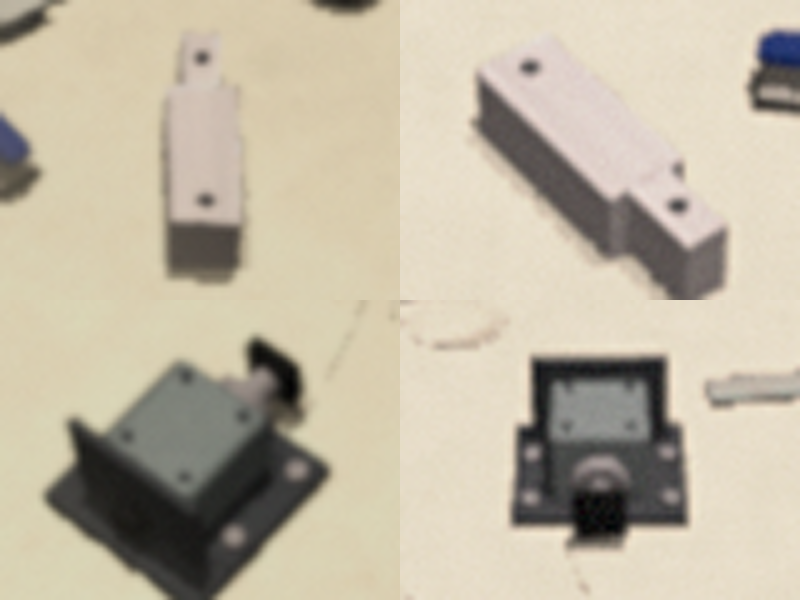

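Run:
```python
from h import *
a=calibration('scene');b=calibration('side')
def S(p,ox,oy,cx,cy): p=np.array(p,float)-[ox,oy]; return (p+.5)/5-.5+[cx,cy]
np.set_printoptions(precision=4,suppress=True)
print('bar scene W,W,N,N,holeN,holeW'); B1=onz(a,S([(170,220),(240,222),(183,37),(217,37),(203,58),(205,200)],0,0,285,158),.04);print(B1)
print('bar side'); B2=onz(b,S([(478,75),(550,38),(690,247),(726,228),(678,205),(530,67)],400,0,225,233),.04);print(B2)
for B in(B1,B2):
    w=B[:2].mean(0);n=B[2:4].mean(0);d=n-w;h=B[4]-B[5];print('wide',w,'len',np.linalg.norm(d),'yaw',np.degrees(np.arctan2(d[1],d[0])),'holes',np.degrees(np.arctan2(h[1],h[0])),'mid',(w+n)/2,'hmid',(B[4]+B[5])/2)
P=onz(b,S([(513,522),(687,522),(683,428),(517,428)],400,300,223,136),[.008]);print('plate side FL FR BR BL\n',P,P.mean(0))
H=onz(b,S([(552,380),(650,380),(650,440),(550,440)],400,300,223,136),.052);print('hous side\n',H,H.mean(0))
H=onz(a,S([(180,362),(270,432),(190,500),(105,440)],0,300,193,255),.052);print('hous scene\n',H,H.mean(0))
P=onz(a,S([(45,495),(330,470)],0,300,193,255),.008);print('plate scene\n',P,P.mean(0))
print('head top side',onz(b,S([(575,490),(627,490)],400,300,223,136),.037))
print('head top scene',onz(a,S([(252,340),(300,375)],0,300,193,255),.037))
```

```text
bar scene W,W,N,N,holeN,holeW
[[ 0.5077 -0.1294  0.04  ]
 [ 0.4789 -0.1534  0.04  ]
 [ 0.588  -0.2386  0.04  ]
 [ 0.5736 -0.2516  0.04  ]
 [ 0.5692 -0.2335  0.04  ]
 [ 0.5025 -0.1528  0.04  ]]
bar side
[[ 0.4791 -0.1586  0.04  ]
 [ 0.509  -0.1331  0.04  ]
 [ 0.5751 -0.2551  0.04  ]
 [ 0.5896 -0.2441  0.04  ]
 [ 0.5696 -0.2323  0.04  ]
 [ 0.5016 -0.1524  0.04  ]]
wide [ 0.4933 -0.1414  0.04  ] len 0.13566984263846266 yaw -49.84322481810055 holes -50.426858415094124 mid [ 0.537  -0.1932  0.04  ] hmid [ 0.5358 -0.1931  0.04  ]
wide [ 0.494  -0.1458  0.04  ] len 0.13625980457832348 yaw -49.608633804439286 holes -49.58783618929406 mid [ 0.5382 -0.1977  0.04  ] hmid [ 0.5356 -0.1923  0.04  ]
plate side FL FR BR BL
 [[0.46   0.1485 0.008 ]
 [0.5574 0.1532 0.008 ]
 [0.552  0.2516 0.008 ]
 [0.4531 0.2468 0.008 ]] [0.5056 0.2    0.008 ]
hous side
 [[0.4766 0.2296 0.052 ]
 [0.533  0.2324 0.052 ]
 [0.5359 0.1683 0.052 ]
 [0.4806 0.1656 0.052 ]] [0.5065 0.199  0.052 ]
hous scene
 [[0.5329 0.1793 0.052 ]
 [0.4737 0.178  0.052 ]
 [0.4757 0.2287 0.052 ]
 [0.5281 0.2332 0.052 ]] [0.5026 0.2048 0.052 ]
plate scene
 [[0.5498 0.2595 0.008 ]
 [0.4573 0.157  0.008 ]] [0.5036 0.2082 0.008 ]
head top side [[0.4961 0.1391 0.037 ]
 [0.5246 0.1404 0.037 ]]
head top scene [[0.5235 0.1411 0.037 ]
 [0.4921 0.1398 0.037 ]]
```

Bar (side px about 230–290, 240–290; scene px about 318–334, 165–213): yaw about -50°, centre about (0.537, -0.194). The marker faces -y, yaw about 93°, with the head face near (0.508, 0.135). I'll move above the grip point (0.524, -0.179).

```bash
python3 -m creep '[{"turn":[0,0,-0.15],"slide":[35,48,0],"gripper":-1},{"turn":[0,0,-0.3],"slide":[70,96,0],"gripper":-1},{"turn":[0,0,-0.45],"slide":[105,144,0],"gripper":-1},{"turn":[0,0,-0.6],"slide":[140,192,0],"gripper":-1},{"turn":[0,0,-0.75],"slide":[175,240,0],"gripper":-1},{"turn":[0,0,-0.9],"slide":[210,288,-20],"gripper":-1},{"turn":[0,0,-1.05],"slide":[245,336,-40],"gripper":-1},{"turn":[0,0,-1.2],"slide":[280,384,-60],"gripper":-1},{"turn":[0,0,-1.251],"slide":[293,401,-70],"gripper":-0.6},{"turn":[0,0,-1.251],"slide":[293,401,-70],"gripper":-0.6}]' 40
python3 - <<'E'
from h import *
s=state();print(s['eef_pos'],s['tool_rot'],s['joint_pos'],s['finger_gap'])
c=calibration('wrist');im=snapshot('wrist');cv2.imwrite('pics/w1.png',im[:,:,::-1]);np.save('c1.npy',c,allow_pickle=True)
E
```

```text
time: 1.35
eef_pos: [0.5236, -0.1778, 0.1293]
tool_rot: [179.9, 0.2, -49.8]
contact_force: [-0.4, -0.2, -0.5]
finger_gap: 0.0684
gripper_force: 0.0
[ 0.5236363  -0.17782993  0.12927354] [ 1.79916803e+02  1.78791060e-01 -4.97816414e+01] [-2.64655247e+01 -3.49118076e+00  1.05911342e+02 -5.76788915e-03
  7.77769585e+01  1.13317218e+02] 0.06838484584088492
```

View pics/w1.png

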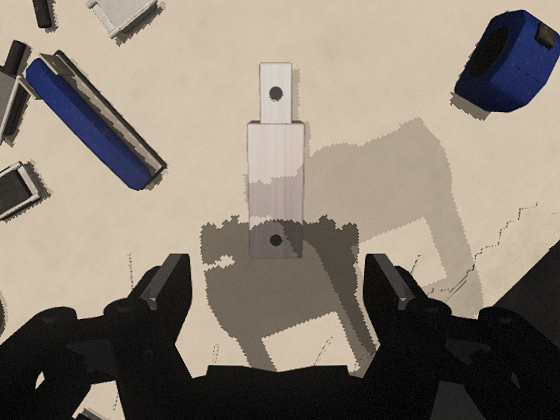

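Run:
```python
from h import *
np.set_printoptions(precision=4,suppress=True)
c=np.load('c1.npy',allow_pickle=True).item();print(np.array(c['extrinsics'])[:3,3])
B=onz(c,[(249,257),(302,257),(260,63),(292,63),(276,93),(276,240)],.04);print(B)
w=B[:2].mean(0);n=B[2:4].mean(0)
for d in(n-w,B[4]-B[5]):print(np.degrees(np.arctan2(d[1],d[0])),np.linalg.norm(d))
d=(n-w)/np.linalg.norm(n-w);m=(w+n)/2;print('mid',m,'grip',m-.02*d)
S=onz(c,[(48,62),(140,189),(165,165)],.03);print('stapler',S)
```

```text
[ 0.5678 -0.2287  0.3006]
[[ 0.5097 -0.1279  0.04  ]
 [ 0.4794 -0.1534  0.04  ]
 [ 0.591  -0.2392  0.04  ]
 [ 0.5749 -0.2528  0.04  ]
 [ 0.5705 -0.2312  0.04  ]
 [ 0.503  -0.1513  0.04  ]]
-49.99071828321219 0.1374963394430174
-49.83552884447834 0.10453613279733127
mid [ 0.5387 -0.1933  0.04  ] grip [ 0.5259 -0.178   0.04  ]
stapler [[ 0.7105 -0.1457  0.03  ]
 [ 0.604  -0.1136  0.03  ]
 [ 0.6    -0.1405  0.03  ]]
```

```bash
python3 -m creep '[{"turn":[0,0,0.18],"slide":[0,0,0],"gripper":-0.6},{"turn":[0,0,0.36],"slide":[0,0,0],"gripper":-0.6},{"turn":[0,0,0.54],"slide":[0,0,0],"gripper":-0.6},{"turn":[0,0,0.72],"slide":[0,0,0],"gripper":-0.6},{"turn":[0,0,0.9],"slide":[0,0,0],"gripper":-0.6},{"turn":[0,0,1.08],"slide":[0,0,0],"gripper":-0.6},{"turn":[0,0,1.26],"slide":[0,0,0],"gripper":-0.6},{"turn":[0,0,1.44],"slide":[0,0,0],"gripper":-0.6},{"turn":[0,0,1.57],"slide":[0,0,0],"gripper":-0.6}]'
python3 -m creep '[{"turn":[0,0,0.18],"slide":[0,0,0],"gripper":-0.6},{"turn":[0,0,0.36],"slide":[0,0,0],"gripper":-0.6},{"turn":[0,0,0.54],"slide":[0,0,0],"gripper":-0.6},{"turn":[0,0,0.72],"slide":[0,0,0],"gripper":-0.6},{"turn":[0,0,0.9],"slide":[0,0,0],"gripper":-0.6},{"turn":[0,0,1.08],"slide":[0,0,0],"gripper":-0.6},{"turn":[0,0,1.26],"slide":[0,0,0],"gripper":-0.6},{"turn":[0,0,1.44],"slide":[2,0,-20],"gripper":-0.6},{"turn":[0,0,1.57],"slide":[2,0,-40],"gripper":-0.6},{"turn":[0,0,1.57],"slide":[2,0,-40],"gripper":-0.6}]'
```

```text
time: 2.52
eef_pos: [0.5237, -0.1813, 0.1319]
tool_rot: [179.9, -0.0, 40.2]
contact_force: [1.0, -0.4, 0.7]
finger_gap: 0.0685
gripper_force: 0.0
time: 3.78
eef_pos: [0.5245, -0.1803, 0.0898]
tool_rot: [-179.9, -0.2, 129.8]
contact_force: [0.1, 1.1, -0.3]
finger_gap: 0.0686
gripper_force: 0.0
```

```bash
python3 -m creep '[{"turn":[0,0,0],"slide":[0,2,-25],"gripper":-0.6},{"turn":[0,0,0],"slide":[0,2,-50],"gripper":-0.6},{"turn":[0,0,0],"slide":[0,2,-70],"gripper":-0.6},{"turn":[0,0,0],"slide":[0,2,-84],"gripper":-0.6},{"turn":[0,0,0],"slide":[0,2,-84],"gripper":-0.6},{"turn":[0,0,0],"slide":[0,2,-84],"gripper":0.4},{"turn":[0,0,0],"slide":[0,2,-84],"gripper":0.4},{"turn":[0,0,0],"slide":[0,2,-84],"gripper":0.4},{"turn":[0,0,0],"slide":[0,2,-84],"gripper":0.4},{"turn":[0,0,0],"slide":[0,2,-84],"gripper":0.4}]' 60
```

```text
time: 5.03
eef_pos: [0.5278, -0.1789, 0.0097]
tool_rot: [180.0, 0.2, 129.9]
contact_force: [-1.6, -0.3, 5.3]
finger_gap: 0.0252
gripper_force: 2.8
```

Run:
```python
from h import *
a=snapshot('side')[200:320,200:360];w=snapshot('wrist')
o=np.hstack([cv2.resize(a,(400,300)),cv2.resize(w,(400,300))]);cv2.imwrite('pics/g1.png',o[:,:,::-1])
s=state();print(s['finger_gap'],s['gripper_force'],s['contact_force'])
```

```text
0.02594448071554045 2.8308356952038594 [-1.17027228 -0.22049569  4.57157327]
```

View pics/g1.png

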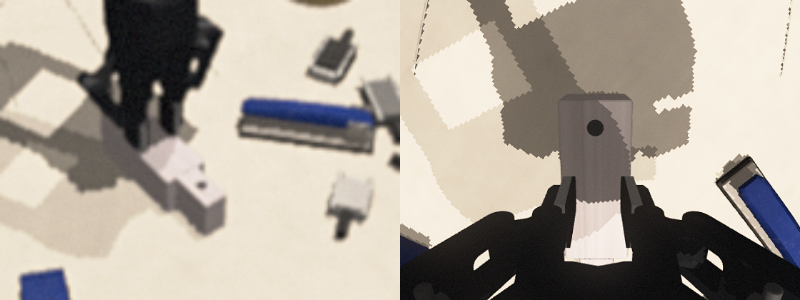

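```bash
python3 -m creep '[{"turn":[0,0,0],"slide":[0,0,0],"gripper":1},{"turn":[0,0,0],"slide":[0,0,0],"gripper":1},{"turn":[0,0,0],"slide":[0,0,0],"gripper":1},{"turn":[0,0,0],"slide":[0,0,0],"gripper":1}]' 60
python3 - <<'E'
from h import *
w=snapshot('wrist')[100:400,80:480];cv2.imwrite('pics/g2.png',cv2.resize(w,(800,600))[:,:,::-1])
E
```

```text
time: 5.62
eef_pos: [0.5282, -0.1789, 0.0098]
tool_rot: [179.9, 0.3, 129.9]
contact_force: [0.0, -0.2, 6.9]
finger_gap: 0.0003
gripper_force: 3.2
```

View pics/g2.png

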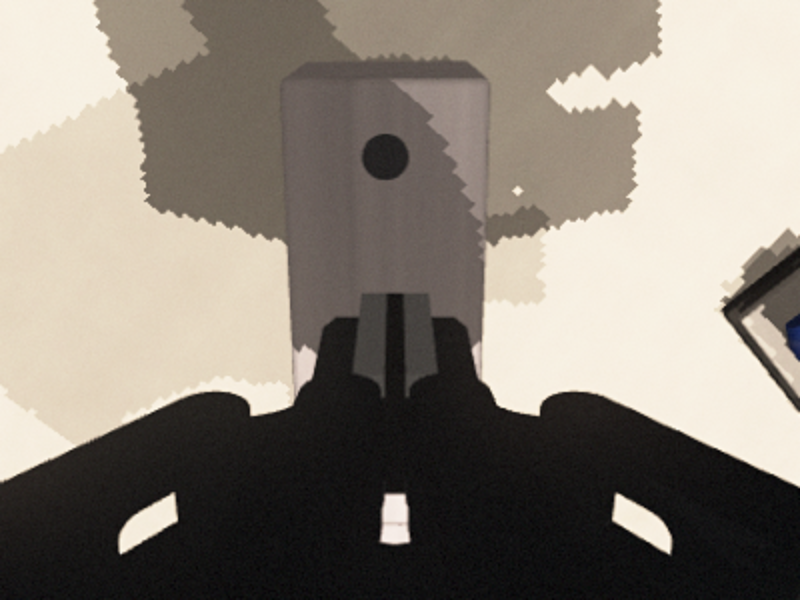

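Run:
```python
from h import *
np.set_printoptions(precision=4,suppress=True)
s=state();c=calibration('wrist');print(np.array(c['extrinsics']));print(s['eef_pos'],s['tool_rot'],s['joint_pos'],s['tau'],s['wrist_torque'],s['contact_force'])
# px in full image of bar top near wide edge and hole
uv=np.array([(283,80),(488,80),(386,157)])/2+[80,100]
for z in(.03,.04,.05,.06): 
    B=onz(c,uv,z);print(z,np.linalg.norm(B[1]-B[0]),B.round(4).tolist())
```

```text
[[ 0.7669 -0.6178 -0.1739  0.485 ]
 [ 0.6418  0.739   0.2052 -0.1268]
 [ 0.0018 -0.2689  0.9632  0.181 ]
 [ 0.      0.      0.      1.    ]]
[ 0.5282 -0.1788  0.0098] [179.9112   0.2591 129.9391] [-26.3398   5.1152 109.7373  -0.0254  64.8746 -66.2684] [  0.4474 -32.2733 -28.7219   0.209   -0.115   -0.0019] [-0.0627  0.1289  0.0144] [-0.6532 -1.4373  5.7054]
0.03 0.040834820601466204 [[0.4787, -0.1533, 0.03], [0.5101, -0.1271, 0.03], [0.5045, -0.1522, 0.03]]
0.04 0.03813096610425366 [[0.4791, -0.1516, 0.04], [0.5084, -0.1271, 0.04], [0.5032, -0.1505, 0.04]]
0.05 0.035427111607041074 [[0.4796, -0.1498, 0.05], [0.5067, -0.1271, 0.05], [0.5019, -0.1489, 0.05]]
0.06 0.032723257109828506 [[0.48, -0.1481, 0.06], [0.5051, -0.1271, 0.06], [0.5006, -0.1472, 0.06]]
```

Run:
```python
from h import *
np.set_printoptions(precision=4,suppress=True)
c=calibration('wrist');s=state();t=s['eef_pos']
for dz in(0,.02,.03,.04,.05):print(dz,proj(c,[t[0],t[1],t[2]+dz]))
b=calibration('side');
print([proj(b,[t[0],t[1],t[2]+dz]) for dz in (0,.03)],proj(b,[[.4794,-.1534,.04],[.5749,-.2528,.04]]))
i=snapshot('side')[195:315,190:350];cv2.imwrite('pics/g3.png',cv2.resize(i,(800,600),interpolation=cv2.INTER_CUBIC)[:,:,::-1])
```

```text
0 [[275.7751 241.8179]]
0.02 [[275.7068 258.7808]]
0.03 [[275.6666 268.8195]]
0.04 [[275.6214 280.16  ]]
0.05 [[275.5702 293.065 ]]
[array([[262.0407, 264.5713]]), array([[261.8441, 254.8404]])] [[240.5593 245.994 ]
 [282.5165 281.1442]]
```

View pics/g3.png

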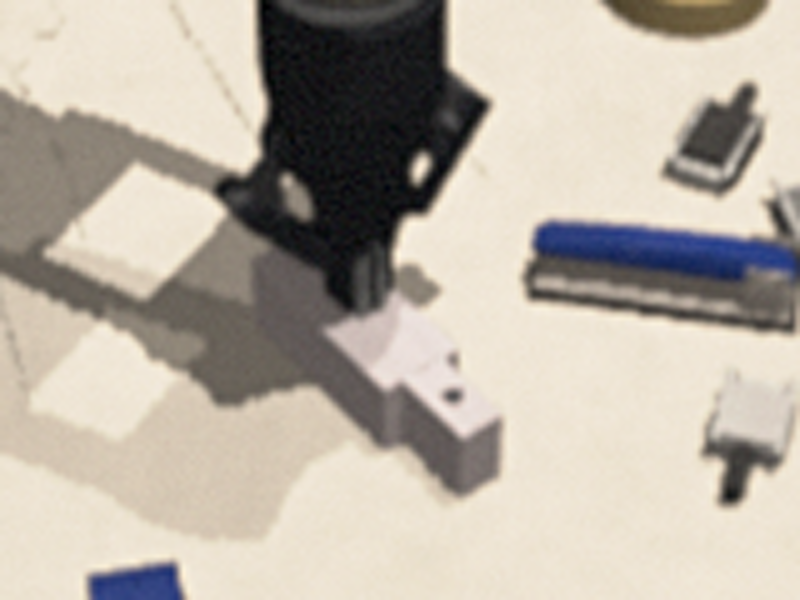

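Run:
```python
from h import *
np.set_printoptions(precision=4,suppress=True)
c=np.load('c1.npy',allow_pickle=True).item();print(K(c)[0,0],c['dist'])
for z in(.129,.139,.149,.159,.169,.179):
    B=onz(c,[(190,254),(365,254)],z);m=B.mean(0);print(z,np.linalg.norm(B[1]-B[0]),m, 'along tool x',(m[:2]-[.5236,-.1778])@[.6428,-.766])
```

```text
377.95862068746413 [-0.1032  0.      0.      0.      0.    ]
0.129 0.08635847671737183 [ 0.5197 -0.1725  0.129 ] along tool x -0.006550037662030625
0.139 0.08132557244769777 [ 0.5225 -0.1758  0.139 ] along tool x -0.0022406242504160265
0.149 0.07629266817802362 [ 0.5253 -0.179   0.149 ] along tool x 0.002068789161198571
0.159 0.07125976390834962 [ 0.5281 -0.1823  0.159 ] along tool x 0.006378202572813055
0.169 0.06622685963867553 [ 0.5309 -0.1856  0.169 ] along tool x 0.010687615984427653
0.179 0.06119395536900151 [ 0.5338 -0.1889  0.179 ] along tool x 0.01499702939604216
```

The picture shows the shut fingers standing on the bar's top. The pad width in the images puts the real fingertips about 30 mm short of the reported TCP. I'll back off, reopen and go about 34 mm lower, watching the force.

```bash
python3 -m creep '[{"turn":[0,0,0],"slide":[0,0,15],"gripper":-0.6},{"turn":[0,0,0],"slide":[0,0,25],"gripper":-0.6},{"turn":[0,0,0],"slide":[0,0,25],"gripper":-0.6},{"turn":[0,0,0],"slide":[0,0,25],"gripper":-0.6},{"turn":[0,0,0],"slide":[0,0,25],"gripper":-0.6},{"turn":[0,0,0],"slide":[0,0,10],"gripper":-0.6},{"turn":[0,0,0],"slide":[0,0,-5],"gripper":-0.6},{"turn":[0,0,0],"slide":[0,0,-15],"gripper":-0.6},{"turn":[0,0,0],"slide":[0,0,-20],"gripper":-0.6},{"turn":[0,0,0],"slide":[0,0,-20],"gripper":-0.6}]'
```

```text
time: 6.98
eef_pos: [0.5258, -0.1775, -0.0135]
tool_rot: [-180.0, -0.1, 129.9]
contact_force: [-0.1, 0.5, -0.1]
finger_gap: 0.0684
gripper_force: 0.0
```

```bash
python3 -m creep '[{"turn":[0,0,0],"slide":[0,0,-7],"gripper":-0.6},{"turn":[0,0,0],"slide":[0,0,-14],"gripper":-0.6},{"turn":[0,0,0],"slide":[0,0,-14],"gripper":-0.6},{"turn":[0,0,0],"slide":[0,0,-14],"gripper":1},{"turn":[0,0,0],"slide":[0,0,-14],"gripper":1},{"turn":[0,0,0],"slide":[0,0,-14],"gripper":1},{"turn":[0,0,0],"slide":[0,0,-14],"gripper":1},{"turn":[0,0,0],"slide":[0,0,-14],"gripper":1}]' 60
```

```text
time: 7.98
eef_pos: [0.5265, -0.1779, -0.0264]
tool_rot: [180.0, 0.0, 129.9]
contact_force: [0.3, -0.9, 2.4]
finger_gap: 0.0394
gripper_force: 62.3
```

```bash
python3 -m creep '[{"turn":[0,0,0],"slide":[0,0,30],"gripper":1},{"turn":[0,0,0],"slide":[0,0,60],"gripper":1},{"turn":[0,0,-0.11],"slide":[-2,35,60],"gripper":1},{"turn":[0,0,-0.22],"slide":[-4,75,60],"gripper":1},{"turn":[0,0,-0.33],"slide":[-7,115,60],"gripper":1},{"turn":[0,0,-0.44],"slide":[-9,155,60],"gripper":1},{"turn":[0,0,-0.55],"slide":[-11,190,60],"gripper":1},{"turn":[0,0,-0.644],"slide":[-14,222,60],"gripper":1},{"turn":[0,0,-0.644],"slide":[-14,222,40],"gripper":1},{"turn":[0,0,-0.644],"slide":[-14,222,40],"gripper":1}]'
python3 - <<'E'
from h import *
s=state();print(s['eef_pos'],s['tool_rot'],s['joint_pos'],s['finger_gap'],s['gripper_force'])
c=calibration('wrist');im=snapshot('wrist');np.save('c2.npy',c,allow_pickle=True)
b=snapshot('side')[110:260,180:380]
cv2.imwrite('pics/w2full.png',im[:,:,::-1])
cv2.imwrite('pics/w2.png',np.vstack([im[:300],cv2.resize(b,(560,300))[:, :]])[:,:,::-1])
E
```

```text
time: 9.22
eef_pos: [0.5086, 0.045, 0.0098]
tool_rot: [-179.6, -0.1, 93.1]
contact_force: [-0.2, -0.4, -4.6]
finger_gap: 0.0397
gripper_force: 61.9
[0.50856912 0.04501346 0.00977992] [-1.79584052e+02 -5.73609830e-02  9.30837301e+01] [-3.30497203e+00 -6.23013678e-01  1.15669400e+02  1.17924766e-02
  6.53733618e+01 -6.39386356e+00] 0.03973215280602183 61.857848167419434
```

View pics/w2.png

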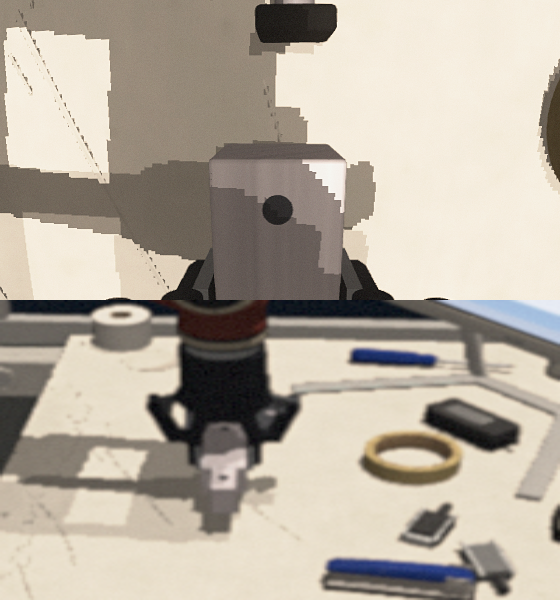

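Run:
```python
from h import *
np.set_printoptions(precision=4,suppress=True)
c=np.load('c2.npy',allow_pickle=True).item();print(np.array(c['extrinsics'])[:3,3])
for z in (.005,.008):
  B=onz(c,[(262,41),(330,41)],z);print('head bottom',B.tolist(),np.linalg.norm(B[1]-B[0]))
B=onz(c,[(255,6),(338,6)],.037);print('head top row6',B.tolist(),np.linalg.norm(B[1]-B[0]))
for z in(.073,.076):
  B=onz(c,[(210,159),(346,159),(277.5,209)],z);m=B[:2].mean(0);d=m-B[2];print('bar end',B.tolist(),np.linalg.norm(B[1]-B[0]),m,'edge',np.degrees(np.arctan2(*(B[1]-B[0])[1::-1])),'axis',np.degrees(np.arctan2(d[1],d[0])))
im=cv2.imread('pics/w2full.png').mean(2)
print(im[0:48,296].astype(int)); print(im[25,250:345].astype(int))
```

```text
[0.5067 0.1121 0.1814]
head bottom [[0.4974967374634867, 0.13724683701554452, 0.0050000000000000044], [0.5274615309571169, 0.13896034968602833, 0.0050000000000000044]] 0.03001374643039103
head bottom [[0.4976534753528195, 0.136818436152099, 0.008000000000000007], [0.5271085781004863, 0.13850280256627964, 0.008000000000000035]] 0.0295032230119495
head top row6 [[0.4961028845671362, 0.14463960534562828, 0.037000000000000005], [0.5256441846414707, 0.14635081595952698, 0.03699999999999998]] 0.029590820398343026
bar end [[0.4874473446803237, 0.09442294560466188, 0.073], [0.5267631379537185, 0.09657491281142166, 0.073], [0.5077942428398471, 0.08044589967717011, 0.073]] 0.039374643662835725 [0.5071 0.0955 0.073 ] edge 3.1329833706548316 axis 92.62069142273441
bar end [[0.48798062764323263, 0.09491121922075939, 0.076], [0.5262080486519659, 0.09700361389375362, 0.076], [0.5077642661611478, 0.08132109742382247, 0.076]] 0.03828464225308259 [0.5071 0.096  0.076 ] edge 3.1329833706548222 axis 92.62069142273477
[195 194 199 136  40  20  31  31  33  28  29  28  27  30  34  34  31  36
  23  31  28  35  38  33  31  32  29  31  31  32  33  27  30  31  30  31
  32  31  33  30  37  20 101 218 211 208 208 207]
[134 138 140 138 148  53  25  23  32  29  27  22  22  25  24  32  29  30
  33  28  30  28  27  33  30  31  30  32  30  28  30  30  29  30  30  30
  27  27  28  32  28  30  31  32  32  33  32  31  33  30  32  34  36  33
  33  34  28  33  43  45  43  42  42  45  43  43  43  47  51  43  43  48
  46  45  44  47  43  51  48  49  47  41  47  43  42  36  57 246 237 234
 234 232 233 234 233]
```

```bash
python3 -m creep '[{"turn":[0,0,0],"slide":[6,0,-12],"gripper":1},{"turn":[0,0,0],"slide":[6,0,-25],"gripper":1},{"turn":[0,0,0],"slide":[6,0,-37],"gripper":1},{"turn":[0,0,0],"slide":[6,0,-37],"gripper":1},{"turn":[0,0,0],"slide":[6,10,-37],"gripper":1},{"turn":[0,0,0],"slide":[5,20,-37],"gripper":1},{"turn":[0,0,0],"slide":[5,28,-37],"gripper":1},{"turn":[0,0,0],"slide":[4,34,-37],"gripper":1},{"turn":[0,0,0],"slide":[4,34,-37],"gripper":1}]'
python3 - <<'E'
from h import *
c=calibration('wrist');im=snapshot('wrist');np.save('c3.npy',c,allow_pickle=True)
cv2.imwrite('pics/w3.png',cv2.resize(im[0:225,130:430],(800,600))[:,:,::-1])
E
```

```text
time: 10.45
eef_pos: [0.516, 0.0789, -0.0239]
tool_rot: [-180.0, 0.0, 93.1]
contact_force: [0.2, -0.6, -5.9]
finger_gap: 0.0397
gripper_force: 62.1
```

View pics/w3.png

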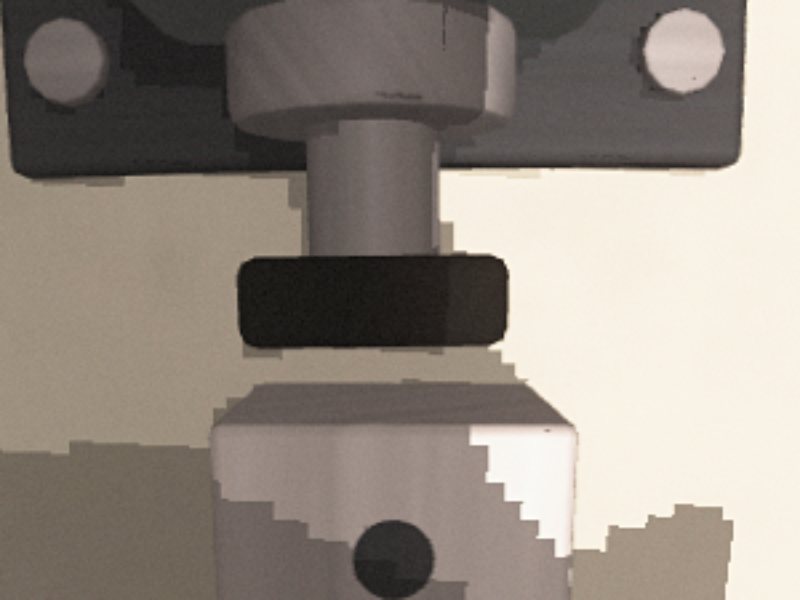

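Run:
```python
from h import *
np.set_printoptions(precision=4,suppress=True)
c=np.load('c3.npy',allow_pickle=True).item()
q=lambda p:np.array(p,float)*.375+[130,0]
print('head',onz(c,q([(240,343),(508,343)]),.037));print('bar top',onz(c,q([(211,427),(577,427)]),.0425));print('bar bottom',onz(c,q([(255,384),(530,384)]),.0025))
print('plate',onz(c,q([(15,174),(738,164)]),.008))
```

```text
head [[0.4968 0.137  0.037 ]
 [0.5259 0.1385 0.037 ]]
bar top [[0.4947 0.1285 0.0425]
 [0.5332 0.1306 0.0425]]
bar bottom [[0.4941 0.1284 0.0025]
 [0.5336 0.1306 0.0025]]
plate [[0.4617 0.1559 0.008 ]
 [0.5584 0.1623 0.008 ]]
```

```bash
python3 -m creep '[{"turn":[0,0,0],"slide":[-2,0,0],"gripper":1},{"turn":[0,0,0],"slide":[-2.5,4,0],"gripper":1},{"turn":[0,0,0],"slide":[-2.5,8,0],"gripper":1},{"turn":[0,0,0],"slide":[-3,12,0],"gripper":1},{"turn":[0,0,0],"slide":[-3,16,0],"gripper":1},{"turn":[0,0,0],"slide":[-3,19,0],"gripper":1},{"turn":[0,0,0],"slide":[-3,19,0],"gripper":1}]'
```

```text
time: 11.38
eef_pos: [0.5129, 0.0964, -0.0239]
tool_rot: [-179.9, 0.1, 93.1]
contact_force: [-1.4, -6.2, -3.0]
finger_gap: 0.0393
gripper_force: 62.3
```

```bash
python3 -m creep '[{"turn":[0,0,0],"slide":[0,1.5,0],"gripper":1},{"turn":[0,0,0],"slide":[0,3,0],"gripper":1},{"turn":[0,0,0],"slide":[0,3,0],"gripper":1}]'
```

```text
time: 11.75
eef_pos: [0.5128, 0.098, -0.0238]
tool_rot: [-179.9, 0.3, 93.1]
contact_force: [-1.6, -12.7, -1.9]
finger_gap: 0.0396
gripper_force: 62.5
```

```bash
python3 -m creep '[{"turn":[0,0,0],"slide":[0.5,-10,0],"gripper":1},{"turn":[0,0,0],"slide":[1.5,-30,0],"gripper":1},{"turn":[0,0,0],"slide":[3,-60,15],"gripper":1},{"turn":[0,0,0],"slide":[4.5,-85,35],"gripper":1},{"turn":[0,0,-0.15],"slide":[4.5,-85,45],"gripper":1},{"turn":[0,0,-0.33],"slide":[4.5,-85,45],"gripper":1},{"turn":[0,0,-0.5],"slide":[4.5,-85,45],"gripper":1},{"turn":[0,0,-0.68],"slide":[4.5,-85,45],"gripper":1},{"turn":[0,0,-0.85],"slide":[4.5,-85,45],"gripper":1},{"turn":[0,0,-1],"slide":[4.5,-85,45],"gripper":1}]'
python3 -m creep '[{"turn":[0,0,-0.17],"slide":[0,0,0],"gripper":1},{"turn":[0,0,-0.34],"slide":[0,0,0],"gripper":1},{"turn":[0,0,-0.51],"slide":[0,0,0],"gripper":1},{"turn":[0,0,-0.68],"slide":[0,0,0],"gripper":1},{"turn":[0,0,-0.85],"slide":[0,0,0],"gripper":1},{"turn":[0,0,-1.02],"slide":[0,0,0],"gripper":1},{"turn":[0,0,-1.19],"slide":[0,0,0],"gripper":1},{"turn":[0,0,-1.36],"slide":[0,0,0],"gripper":1},{"turn":[0,0,-1.53],"slide":[0,0,0],"gripper":1},{"turn":[0,0,-1.7],"slide":[0,0,0],"gripper":1}]'
python3 -m creep '[{"turn":[0,0,-0.17],"slide":[0,0,0],"gripper":1},{"turn":[0,0,-0.34],"slide":[0,0,0],"gripper":1},{"turn":[0,0,-0.4416],"slide":[0,0,0],"gripper":1},{"turn":[0,0,-0.4416],"slide":[0,0,-20],"gripper":1},{"turn":[0,0,-0.4416],"slide":[0,0,-20],"gripper":1}]'
python3 - <<'E'
from h import *
s=state();print(s['joint_pos'])
c=calibration('scene');im=snapshot('scene');b=snapshot('side')
cv2.imwrite('pics/sc4.png',im[:,:,::-1]);cv2.imwrite('pics/sd4.png',b[:,:,::-1])
r=lambda i,x,y:cv2.resize(i[y:y+150,x:x+100],(400,600),interpolation=cv2.INTER_CUBIC)
cv2.imwrite('pics/c4.png',np.hstack([r(im,210,200),r(b,215,130)])[:,:,::-1])
E
```

```text
time: 13.0
eef_pos: [0.5176, 0.0161, 0.021]
tool_rot: [-179.9, -0.0, 35.4]
contact_force: [0.1, -0.4, -4.4]
finger_gap: 0.0393
gripper_force: 62.1
time: 14.25
eef_pos: [0.5176, 0.016, 0.021]
tool_rot: [-180.0, 0.0, -62.0]
contact_force: [-0.9, -0.2, -5.2]
finger_gap: 0.0394
gripper_force: 62.1
time: 14.88
eef_pos: [0.5157, 0.0161, -0.0006]
tool_rot: [179.8, 0.1, -87.0]
contact_force: [-0.2, 0.0, -5.3]
finger_gap: 0.0394
gripper_force: 62.0
[-6.50947361e+00  9.40422508e-01  1.15273141e+02  4.62162337e-02
  6.40291329e+01  1.70430764e+02]
```

View pics/c4.png

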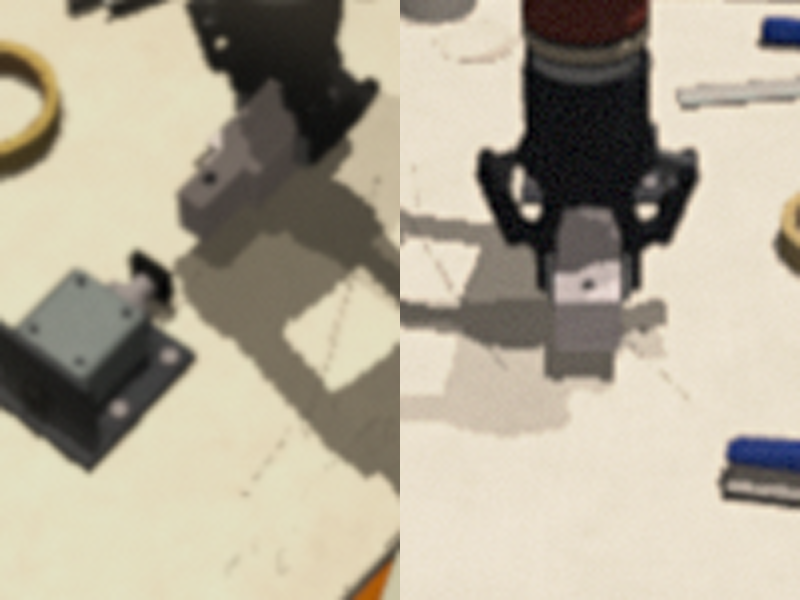

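Run:
```python
from h import *
np.set_printoptions(precision=4,suppress=True)
a=calibration('scene');b=calibration('side')
S=lambda p,x,y:(np.array(p,float)+.5)/4-.5+[x,y]
for z in(.066,.069):
  print(z,'tongue hole scene',onz(a,S([(209,178)],210,200),z),'wide hole side',onz(b,S([(187,285)],215,130),z),'wide end edge side',onz(b,S([(147,304),(220,304)],215,130),z))
print('tongue end scene',onz(a,S([(180,190),(222,213)],210,200),.067))
print('head scene',onz(a,S([(136,255),(174,283)],210,200),.037))
s=state();print(s['eef_pos'])
```

```text
0.066 tongue hole scene [[0.5124 0.0843 0.066 ]] wide hole side [[ 0.5173 -0.0212  0.066 ]] wide end edge side [[ 0.4948 -0.0409  0.066 ]
 [ 0.5381 -0.0388  0.066 ]]
0.069 tongue hole scene [[0.5109 0.0857 0.069 ]] wide hole side [[ 0.5176 -0.0251  0.069 ]] wide end edge side [[ 0.4952 -0.0447  0.069 ]
 [ 0.5383 -0.0427  0.069 ]]
tongue end scene [[0.5189 0.103  0.067 ]
 [0.4885 0.0981 0.067 ]]
head scene [[0.5208 0.1417 0.037 ]
 [0.4896 0.1405 0.037 ]]
[0.5175 0.0157 0.0011]
```

Scene view: tongue hole at px (262, 244), roughly in line with the head at px (249, 267). The rays agree to about 1 mm. Next I lower the bar and press the narrow end.

```bash
python3 -m creep '[{"turn":[0,0,0],"slide":[1,0,-12],"gripper":1},{"turn":[0,0,0],"slide":[1,0,-25],"gripper":1},{"turn":[0,0,0],"slide":[1,0,-25],"gripper":1},{"turn":[0,0,0],"slide":[0.5,10,-25],"gripper":1},{"turn":[0,0,0],"slide":[0,20,-25],"gripper":1},{"turn":[0,0,0],"slide":[-0.5,28,-25],"gripper":1},{"turn":[0,0,0],"slide":[-0.5,28,-25],"gripper":1}]'
python3 - <<'E'
from h import *
im=snapshot('scene');cv2.imwrite('pics/sc5.png',im[:,:,::-1])
E
python3 -m creep '[{"turn":[0,0,0],"slide":[0,4,0],"gripper":1},{"turn":[0,0,0],"slide":[-0.5,8,0],"gripper":1},{"turn":[0,0,0],"slide":[-0.5,8,0],"gripper":1}]'
```

```text
time: 15.85
eef_pos: [0.5171, 0.0441, -0.0237]
tool_rot: [-180.0, -0.0, -86.9]
contact_force: [-0.0, -0.5, -4.5]
finger_gap: 0.0396
gripper_force: 62.2
time: 16.27
eef_pos: [0.517, 0.0509, -0.0237]
tool_rot: [-180.0, -0.1, -87.0]
contact_force: [1.8, -3.8, -5.4]
finger_gap: 0.0391
gripper_force: 62.2
```

```bash
python3 -m creep '[{"turn":[0,0,0],"slide":[0,3,0],"gripper":1},{"turn":[0,0,0],"slide":[-0.5,6,0],"gripper":1},{"turn":[0,0,0],"slide":[-0.5,9,0],"gripper":1},{"turn":[0,0,0],"slide":[-0.5,10,0],"gripper":1},{"turn":[0,0,0],"slide":[-0.5,10,0],"gripper":1}]'
```

```text
time: 16.9
eef_pos: [0.5165, 0.0594, -0.0236]
tool_rot: [-180.0, -0.2, -86.9]
contact_force: [0.5, -10.0, -3.2]
finger_gap: 0.0392
gripper_force: 62.4
```

```bash
python3 -m creep '[{"turn":[0,0,0],"slide":[0,1.5,0],"gripper":1},{"turn":[0,0,0],"slide":[0,1.5,0],"gripper":1}]'
python3 -m creep '[{"turn":[0,0,0],"slide":[0.5,-10,0],"gripper":1},{"turn":[0,0,0],"slide":[1.5,-30,0],"gripper":1},{"turn":[0,0,0],"slide":[3,-60,0],"gripper":1},{"turn":[0,0,0],"slide":[5,-100,0],"gripper":1},{"turn":[0,0,0],"slide":[5,-110,0],"gripper":1},{"turn":[0,0,0],"slide":[5,-110,0],"gripper":1},{"turn":[0,0,0],"slide":[5,-110,-2],"gripper":1},{"turn":[0,0,0],"slide":[5,-110,-2],"gripper":1}]'
```

```text
time: 17.15
eef_pos: [0.5167, 0.0594, -0.0234]
tool_rot: [-180.0, -0.4, -86.9]
contact_force: [1.0, -16.0, -2.2]
finger_gap: 0.0393
gripper_force: 62.5
time: 18.15
eef_pos: [0.5208, -0.0461, -0.0263]
tool_rot: [180.0, 0.0, -86.9]
contact_force: [0.8, -1.0, -5.6]
finger_gap: 0.0394
gripper_force: 62.4
```

```bash
python3 -m creep '[{"turn":[0,0,0],"slide":[0,0,-0.7],"gripper":1},{"turn":[0,0,0],"slide":[0,0,-1.2],"gripper":1},{"turn":[0,0,0],"slide":[0,0,-1.2],"gripper":1}]'
```

```text
time: 18.52
eef_pos: [0.5215, -0.0467, -0.0264]
tool_rot: [-180.0, 0.0, -87.0]
contact_force: [-2.2, 2.9, 2.9]
finger_gap: 0.039
gripper_force: 63.1
```

On the table. I'll open the gripper, rise and check.

```bash
python3 -m creep '[{"turn":[0,0,0],"slide":[0,0,0],"gripper":-0.6},{"turn":[0,0,0],"slide":[0,0,0],"gripper":-0.6},{"turn":[0,0,0],"slide":[0,0,0],"gripper":-0.6},{"turn":[0,0,0],"slide":[0,0,0],"gripper":-0.6},{"turn":[0,0,0],"slide":[0,0,30],"gripper":-0.6},{"turn":[0,0,0],"slide":[0,0,70],"gripper":-0.6},{"turn":[0,0,0],"slide":[0,0,120],"gripper":-0.6},{"turn":[0,0,0],"slide":[0,0,180],"gripper":-0.6},{"turn":[0,0,0],"slide":[0,0,200],"gripper":-0.6},{"turn":[0,0,0],"slide":[0,0,200],"gripper":-0.6}]'
python3 - <<'E'
from h import *
np.set_printoptions(precision=4,suppress=True)
b=calibration('side');im=snapshot('side');im0=cv2.imread('pics/side0.png')[:,:,::-1]
d=cv2.absdiff(im,np.ascontiguousarray(im0)).max(2)
for n,(x,y,w,h) in dict(marker=(240,145,45,42),tapem=(200,300,35,55),roll=(305,172,45,32),stapler=(292,233,60,30)).items(): print(n,d[y:y+h,x:x+w].mean().round(1),(d[y:y+h,x:x+w]>50).sum())
m=((d>30)*255).astype(np.uint8)[190:290,200:310];n,l,st,ce=cv2.connectedComponentsWithStats(m)
print([(s.tolist(),c.round(1).tolist()) for s,c in zip(st[1:],ce[1:]) if s[4]>60])
# expected outline of bar lying flat: top corners + compare with image brightness/edges
t=np.array([.5215,-.0467]);u=np.array([np.cos(np.radians(93.1)),np.sin(np.radians(93.1))]);v=np.array([-u[1],u[0]])
P=[np.r_[t+a*u+c*v,.04] for a,c in((-.05,.02),(-.05,-.02),(.05,-.02),(.09,-.011),(.09,.011),(.05,.02))]
print(proj(b,P).round(1).tolist())
hs=[np.r_[t+a*u,.04] for a in(-.037,.0675)];q=proj(b,hs);print(q)
print([im[int(round(y))-3:int(round(y))+4,int(round(x))-3:int(round(x))+4].mean(2).astype(int).tolist() for x,y in q])
print(state()['contact_force'],state()['finger_gap'])
E
```

```text
time: 19.77
eef_pos: [0.5222, -0.0474, 0.1746]
tool_rot: [-179.8, -0.1, -87.0]
contact_force: [-0.6, 0.1, -1.5]
finger_gap: 0.0687
gripper_force: 0.0
marker 15.5 146
tapem 4.7 0
roll 4.1 0
stapler 4.0 0
[([0, 0, 75, 54, 1992], [41.4, 23.8]), ([39, 56, 52, 44, 721], [63.1, 82.9])]
[[253.7, 229.8], [271.1, 229.7], [270.8, 203.2], [267.2, 193.7], [258.6, 193.7], [254.7, 203.3]]
[[262.4511 226.0331]
 [262.8192 198.992 ]]
[[[184, 186, 186, 183, 183, 185, 181], [183, 184, 176, 163, 172, 180, 181], [181, 163, 137, 119, 139, 170, 183], [183, 154, 103, 84, 117, 171, 190], [187, 179, 153, 143, 167, 196, 211], [203, 206, 206, 201, 213, 215, 217], [215, 216, 217, 216, 219, 216, 217]], [[216, 215, 215, 217, 215, 218, 212], [218, 210, 202, 203, 214, 219, 210], [212, 186, 155, 152, 186, 216, 213], [202, 166, 120, 112, 158, 211, 212], [183, 187, 171, 165, 187, 218, 214], [150, 192, 212, 211, 221, 225, 216], [125, 154, 183, 191, 202, 216, 211]]]
[-0.2597 -0.2769  0.1512] 0.06817454323041802
```

Both bar holes appear in the side view within 1 px of where a flat bar would put them. The bystanders show no change and the gripper is clear, so I'm handing in.

```bash
python3 -c "from cell import close_job; print(close_job())"
```

```text
the job is handed in; nothing more can be done
None
```

I pressed the wide end, then the narrow end, into the marking head until the force passed the 8 N full-in spring force (about 13 N and 16 N). The bar now lies flat and clear of the head, the tape measure, tape roll and stapler show no movement, and the job is handed in at about 20 s.

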